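# Lock the pull-out bread board with its drop pin

## Task

Take the longer of the two pins from the wooden stand, stand it in the hole on top of the bread rack's guide rail, then push the slatted bread board in, gently and without forcing it, until the pin drops through the hidden catch strip under the rail. Leave the pin fully home with its collar down on the rail, let go of everything, and leave the short pin and the other things on the counter where they are.

Things in the scene. Friction and masses are not known exactly. Their poses are not given: they have to be found in the camera images.
- rack: Fixed pine bread rack, 270 x 290 mm. Origin on the table; +x is the way the board is pushed in, away from the robot; z up. On its +y side a closed guide rail: wooden block, x -95 to +65 mm, 60 mm wide (centred on y +105), top 70 mm above the table, 34 mm thick, with one vertical through hole. Hidden under it runs a 12 mm steel catch strip that moves with the board, top 30 mm above the table.
- rail_hole (a point): Centre of the mouth of the hole in the guide rail's top face, 70 mm above the table; rack frame (20, 105, 70) mm. Hole 18 mm across with a 1 mm chamfer, vertical, 34 mm deep, and the catch strip lies 6 mm below its lower end.
- board (a joint): Travel (m) of the board along rack +x: 0 = fully out, 0.108 = end stop. Starts at 0-0.03, slides with about 3 N friction, stays where left. The strip's 20 mm hole meets the rail hole at an unknown travel between 0.055 and 0.095: a pin standing in the rail hole then drops 24 mm by its weight and stops the board firmly. Pushed too far, the board can be drawn back by its front board.
- board_front (a point): Middle of the robot-side face of the board's upright front board, 45 mm above the table; moves with the board. Front board: 160 mm wide (y), 18 mm thick (x), from 6 to 68 mm above the table; push this face along rack +x. A ring loaf fixed on the slats, also 68 mm high, begins about 20 mm behind it.
- pin: Lock pin, 112 mm long, 0.10 to 0.21 kg: steel shaft 16 mm across, 64 mm long, foot chamfered; then a steel collar 32 mm across, 6 mm high. Origin at the centre of the foot, z up along the pin. Stands loosely in one of the stand's two holes, foot 5 mm above the table. Standing in the rail hole on the strip its foot is 30 mm above the table; fully home (collar on the rail) 6 mm.
- pin_knob (a point): Centre of the lock pin's dark wooden knob, a cylinder 26 mm across and 42 mm high on top of the collar; 91 mm above the foot, on the pin's axis. Grasp it here.
- stand: Fixed pine block 60 mm (x) by 150 mm (y) by 50 mm high, origin under its centre, with two blind holes 19 mm across, 45 mm deep, at y -40 and +40 mm. One holds the lock pin, the other the short pin, either way round.
- ring_loaf: Crusty ring loaf of six lobes, about 175 mm across, 52 mm high, lying flat; origin under its centre.
- mug: White mug, 76 mm across, 85 mm high; origin under its centre.
- basket: Slatted wooden basket 130 x 160 x 70 mm; origin under its centre.
- jar: Amber jar 72 mm across, 110 mm high; origin under its centre.
- brush: Pastry brush lying flat; x along it, origin under it.
- short_pin: The wrong pin: like the lock pin but with a shaft of only 36 mm, so that its collar sits on the stand and its top is 98 mm above the table (the lock pin's top is 117 mm above it); stays in the stand.
Not all that is in view belongs to the job. Leave any red or yellow look-alike of the pin alone.

How it is judged:
By the outcome, as a careful person would: the job done as asked, in the order asked, and still so for the second after the job is handed in, with the robot touching nothing.
It also fails if it takes over 62 s, if anything falls off the work surface, if the arm or the gripper's body presses on something with over 40 N, if the wrist force passes 120 N, or if a joint passes its speed limit or range.

## Robot

A 6-joint arm with a two-finger parallel gripper is mounted at the origin on the work surface. World frame = base frame: x ahead of the robot, y to its left, z up, the work surface at z = 0. Lengths are in m, angles in rad, forces in N, time in s.
With the tool pointing down it reaches from about 0.225 to 0.875 m from the base axis. Payload 3.4 kg.
Tool frame: the origin (TCP) lies at the very end of the fingers, on their centre line; the grasp point (between the pads) lies 19 mm behind it; z points along the fingers, y is the line along which they close (so a half turn about z gives the same grasp; the last joint's range is limited). The gripper opens to 85 mm and grips with 20 to 120 N. Pads are 22 mm wide; open, the fingers measure 114 mm over their backs; the gripper's body (76 mm by 85 mm) begins 54 mm behind the grasp point. The pads swing forward as they close: fully open they stand 13 mm farther back than shut.
Start: joints at [-1.297, 0.276, 1.505, -0, 1.361, -0.121], TCP at [0.221, -0.531, 0.231] pointing down, gripper open.
Joint ranges: [-2.89, 2.89], [-0.75, 2.08], [0.22, 2.7], [-1.18, 4.32], [0.11, 2.71], [-2.7, 2.7]. Speed limits (rad/s): [2.57, 2.57, 3.14, 3.14, 3.14, 3.14].

## Interface

Orientations are given as a unit quaternion [w, x, y, z].
In Python, from rig import readout, vision, manip gives the robot as it stands.
- The arm moves only by the shell command python3 -m handwheel 'ROWS' [FORCE]. ROWS is JSON, a list of rows, each a list of 3 entries, a list of its own where there are three numbers: the shift along the tool's x, y, z in mm, then the turn, a rotation vector about the tool's x, y, z in units of 6 degrees (1.0 is 6 degrees), then the closure, from -1 (fully open) to 1 (shut), so that 0 is half open. A call has 1 to 20 rows; each row shifts and turns the commanded pose from where the row before left it, along the tool's axes as they then stand; what a row does not reach is not made up. A row lasts 1/8 s, in which the tool goes at most 62.5 mm and 10.7 degrees, less where a joint would pass 70% of its speed; a pose out of reach is approached as far as the arm can. A call is refused whole if a number of a shift passes 62.5 or a number of a turn 1, either way. A call with a gripper value outside its range is refused whole. The fingers move at their own pace and stop on an object; FORCE is the grip in N (left out, the last holds). Time passes only in rows, so rows that do not move let the fingers close. It gives the time, the measured TCP pose, the force, the opening and the grip force at its end, in the units of the state.
- readout.get_state(): the state, without advancing time (a new reading comes with each control period).
- vision.get_image(name): name is "side" or "top"; returns the picture (420x560x3 uint8, blue, green, red); there is no depth.
- vision.camera_params(name): a dict with "intrinsics" (3x3 intrinsics, pixels), "rvec" (rotation vector, rad) and "tvec" (3), from world to camera coordinates, as OpenCV has them. Camera axes: x right, y down, z forward; pixel columns grow to the right and rows downward; lengths in m; the calibration is good to about 2 mm. A picture is of the moment at which its call begins. camera_params takes no time and is no camera call.
- manip.sign_off(): hands the job in; it is judged then, once.
The state is a dict: "clock": time; "qpos": joint angles; "qd": joint speeds; "effort": joint torques, N m; "position": TCP position; "ee_rot": TCP orientation; "contact_force": force on the tool from outside, world axes, zero at the start; "moment": the same for the moment, N m; "width": finger opening in m; "gripper_force": force on a finger pad.
Only numpy, scipy, OpenCV 4.12 (cv2) and the standard library are available. Lean on these libraries where they do the work, as an engineer would, in place of code of your own. Each camera call takes 0.05 s, during which the arm holds its last target. There are 200 camera calls.

## Working session

There is one attempt and no reset: what is moved stays moved. The work goes in short steps, Python scripts to look and compute and a shell command to move; the robot and the scene stay as the last step left them, time stands still between calls to the robot, and variables do not carry over. Pictures are saved under pics/ and viewed, at most 10 in all, crops included, and the job is handed in when it is done.

```bash
mkdir -p pics; ls; cat > h.py <<'E'
import numpy as np,cv2
from rig import readout,vision,manip
def cam(n):
    p=vision.camera_params(n);K=np.array(p['intrinsics'],float);R=cv2.Rodrigues(np.array(p['rvec'],float))[0];t=np.array(p['tvec'],float).ravel();return K,R,t
def ray(n,u,v):
    K,R,t=cam(n);d=R.T@np.linalg.inv(K)@[u,v,1];return -R.T@t,d
def onz(n,u,v,z):
    c,d=ray(n,u,v);return c+d*(z-c[2])/d[2]
def proj(n,P):
    K,R,t=cam(n);q=K@(R@np.array(P)+t);return q[:2]/q[2]
E
python3 - <<'E'
from h import *
a=vision.get_image('top');b=vision.get_image('side')
cv2.imwrite('pics/top.png',a);cv2.imwrite('pics/side.png',b)
for n in('top','side'):print(n,ray(n,280,210),cam(n)[0][0,0])
s=readout.get_state();print(s['ee_rot'],s['clock'],s['width'])
E
```

```text
pics
top (array([0.49378693, 0.00520108, 1.30283572]), array([ 0.05681507, -0.00501711, -0.99842259])) 427.4387002034915
side (array([ 0.37263809, -0.94262444,  0.92483135]), array([ 0.16304404,  0.73714052, -0.65577896])) 467.68919216161817
[-8.00909203e-04  9.80581116e-01  1.96112294e-01 -4.81381787e-05] 0.1 0.08576634299577607
```

View pics/top.png

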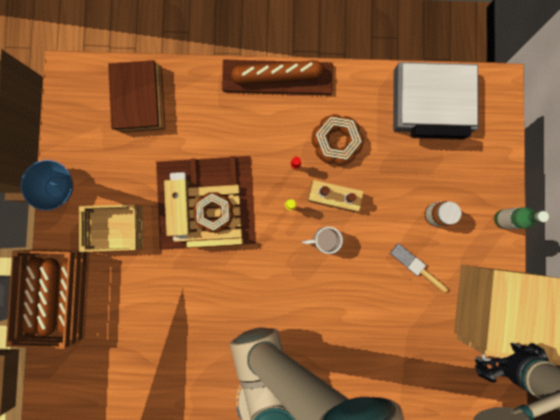

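View pics/side.png

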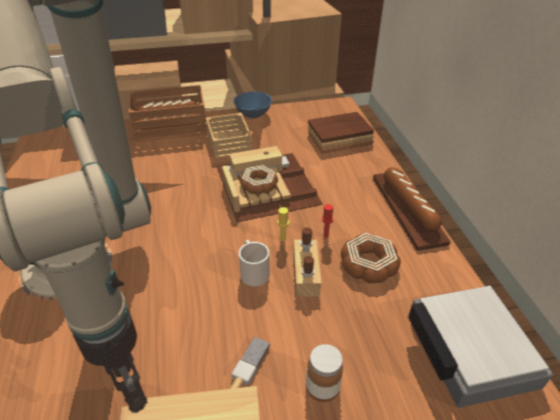

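Top: rack near (205,205), with its rail at (176,207). The stand is at (337,195), with dark knobs at (324,191) and (349,197). The red look-alike is at (296,162) and the yellow at (291,204). I'll enlarge the stand and rack.

```bash
python3 - <<'E'
from h import *
a=cv2.imread('pics/top.png');b=cv2.imread('pics/side.png')
r=lambda i,x,y,w,h,s:cv2.resize(i[y:y+h,x:x+w],None,fx=s,fy=s,interpolation=cv2.INTER_CUBIC)
A=r(a,150,150,110,105,3.64);A=cv2.resize(A,(400,380))
B=r(b,215,140,110,105,3.6);B=cv2.resize(B,(400,380))
C=cv2.resize(a[170:225,300:380+20],(400,220));D=cv2.resize(b[215:305,270:350],(195,220))
out=np.zeros((600,800,3),np.uint8);out[:380,:400]=A;out[:380,400:]=B;out[380:,:400]=C;out[380:,400:595]=D
cv2.imwrite('pics/c1.png',out)
E
```

```text
(no output)
```

View pics/c1.png

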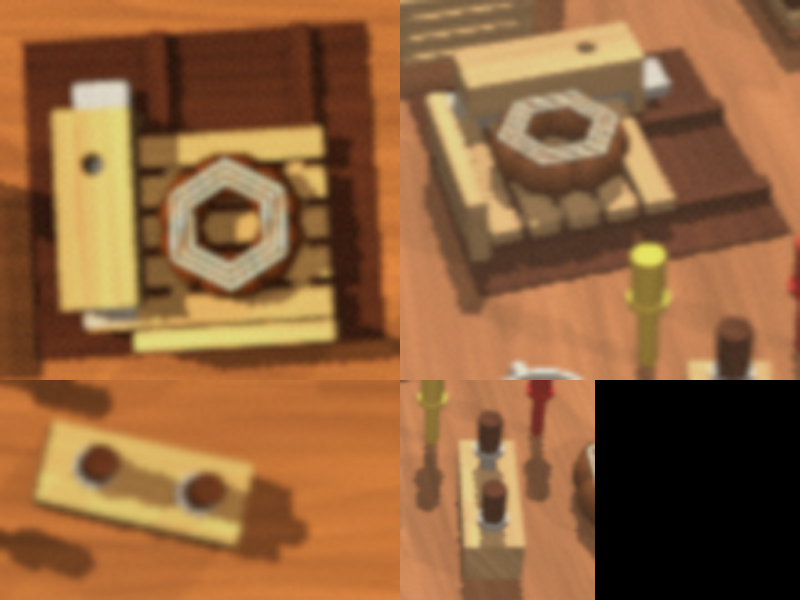

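```bash
python3 - <<'E'
from h import *
def tri(p,q):
    P=[];X=[]
    for n,x in(('top',p),('side',q)):
        K,R,t=cam(n);P.append(K@np.c_[R,t])
    X=cv2.triangulatePoints(P[0],P[1],np.array(p,float),np.array(q,float)).ravel();return X[:3]/X[3]
print('L',tri((325.2,190),(306.5,230.2)),onz('top',325.2,190,.117),onz('side',306.5,230.2,.117))
print('R',tri((351.7,196.7),(308.5,258.9)),onz('top',351.7,196.7,.098),onz('side',308.5,258.9,.098))
print('hole',onz('top',175.3,195,.07),onz('side',266.2,153,.07))
c=lambda x,y,z:onz('top',150+x/3.636,150+y/3.62,z)
for p in[(52,110),(133,107),(138,306),(60,311)]:print('rail',c(*p,.07))
for p in[(133,335),(337,322),(135,352),(337,340)]:print('front',c(*p,.068))
for p in[(22,45),(365,23)]:print('base',c(*p,.01))
for n in[(40,500),(240,545),(255,462),(55,422)]:print('stand',onz('top',300+n[0]/4,170+(n[1]-380)/4,.05))
from scipy.spatial.transform import Rotation as Rt
s=readout.get_state();w,x,y,z=s['ee_rot'];print(s['position'],Rt.from_quat([x,y,z,w]).as_matrix().round(3))
E
```

```text
L [ 0.62111599 -0.12518554  0.11814483] [ 0.62056636 -0.1251872   0.117     ] [ 0.622045   -0.12405203  0.117     ]
R [ 0.60641264 -0.20279777  0.09784533] [ 0.60563222 -0.20262695  0.098     ] [ 0.60702358 -0.20297475  0.098     ]
hole [0.59903643 0.30313652 0.07      ] [0.6015013 0.3028482 0.07     ]
rail [0.64067544 0.33685797 0.07      ]
rail [0.64488384 0.27237469 0.07      ]
rail [0.48595661 0.26182487 0.07      ]
rail [0.48029455 0.32332931 0.07      ]
front [0.46284289 0.26524819 0.068     ]
front [0.47759444 0.1041687  0.068     ]
front [0.44943447 0.26310914 0.068     ]
front [0.46333062 0.10369917 0.068     ]
base [0.702188   0.38062074 0.01      ]
base [0.72889607 0.09358509 0.01      ]
stand [ 0.59695648 -0.08847181  0.05      ]
stand [ 0.56789585 -0.235968    0.05      ]
stand [ 0.62939483 -0.24609076  0.05      ]
stand [ 0.65493664 -0.09822164  0.05      ]
[ 0.22103815 -0.53032137  0.23053788] [[ 0.923  0.385 -0.   ]
 [ 0.385 -0.923  0.002]
 [ 0.    -0.002 -1.   ]]
```

The left pin, knob top at top (325,190) and side (306,230), triangulates to z 0.118. The right one, top (352,197), comes to 0.098. So the left one is the lock pin: its top is at 117 mm and the crop shows its collar raised above the stand. Red and yellow are decoys. I'm moving now: raise, turn, then travel.

```bash
python3 -m handwheel '[[[0,0,-60],[0,0,0],-1],[[0,0,0],[0,0,-1],-1],[[0,0,0],[0,0,-1],-1],[[0,0,0],[0,0,-1],-1],[[0,0,0],[0,0,-1],-1],[[0,0,0],[0,0,-1],-1],[[0,0,0],[0,0,-1],-1],[[0,0,0],[0,0,-1],-1],[[0,0,0],[0,0,-1],-1],[[0,0,0],[0,0,-1],-1],[[0,0,0],[0,0,-0.4],-1]]' 40
python3 -m handwheel '[[[40,26,0],[0,0,0],-1],[[40,26,0],[0,0,0],-1],[[40,26,0],[0,0,0],-1],[[40,26,0],[0,0,0],-1],[[40,26,0],[0,0,0],-1],[[40,26,0],[0,0,0],-1],[[40,26,0],[0,0,0],-1],[[40,26,0],[0,0,0],-1],[[40,26,0],[0,0,0],-1],[[40,26,0],[0,0,0],-1],[[40,26,0],[0,0,0],-1],[[35,26,0],[0,0,0],-1],[[0,0,0],[0,0,0],-1],[[0,0,0],[0,0,0],-1]]'
cat >> h.py <<'E'
from scipy.spatial.transform import Rotation as Rt
def togo(T):
    s=readout.get_state();w,x,y,z=s['ee_rot'];M=Rt.from_quat([x,y,z,w]).as_matrix()
    p=np.array(s['position'])
    print('t',round(s['clock'],2),'pos',p.round(4),'yaw',np.degrees(np.arctan2(M[1,0],M[0,0])).round(2),'zt',M[:,2].round(4),'F',np.round(s['contact_force'],1),'w',round(s['width'],4),'togo mm',(1000*M.T@(np.array(T)-p)).round(1))
E
python3 -c "
from h import *
togo([.6213,-.1247,.082])"
```

```text
clock: 1.48
position: [0.221, -0.5305, 0.2908]
ee_rot: [-0.001, 0.771, 0.637, 0.0]
contact_force: [-0.2, -0.9, -0.7]
width: 0.0856
gripper_force: 0.0
clock: 3.22
position: [0.6173, -0.124, 0.2907]
ee_rot: [-0.0, 0.771, 0.636, -0.001]
contact_force: [0.6, 0.5, 0.0]
width: 0.0853
gripper_force: 0.0
t 3.23 pos [ 0.6173 -0.124   0.2907] yaw 79.04 zt [-1.8e-03 -3.0e-04 -1.0e+00] F [0.6 0.5 0. ] w 0.0853 togo mm [  0.3   4.4 208.7]
```

```bash
python3 -m handwheel '[[[0,4,-0],[0,0,0],-1],[[0,0,40],[0,0,0],-1],[[0,0,40],[0,0,0],-1],[[0,0,40],[0,0,0],-1],[[0,0,30],[0,0,0],-1],[[0,0,20],[0,0,0],-1],[[0,0,20],[0,0,0],-1],[[0,0,19],[0,0,0],-1],[[0,0,0],[0,0,0],-1],[[0,0,0],[0,0,0],0.2],[[0,0,0],[0,0,0],0.4],[[0,0,0],[0,0,0],0.6],[[0,0,0],[0,0,0],1],[[0,0,0],[0,0,0],1],[[0,0,0],[0,0,0],1]]' 40
python3 - <<'E'
from h import *
togo([.6213,-.1247,.082])
b=vision.get_image('side');a=vision.get_image('top')
o=np.hstack([cv2.resize(b[170:320,230:380],(400,400),interpolation=2),cv2.resize(a[140:240,285:385],(400,400),interpolation=2)]);cv2.imwrite('pics/g1.png',o)
E
```

```text
clock: 5.1
position: [0.6221, -0.1248, 0.0831]
ee_rot: [0.0, 0.771, 0.636, 0.0]
contact_force: [-1.5, -0.1, 5.8]
width: 0.0255
gripper_force: 39.1
t 5.1 pos [ 0.6221 -0.1248  0.0831] yaw 79.03 zt [ 9.e-04 -5.e-04 -1.e+00] F [-1.5 -0.1  5.8] w 0.0255 togo mm [-0.1 -0.8  1.1]
```

View pics/g1.png

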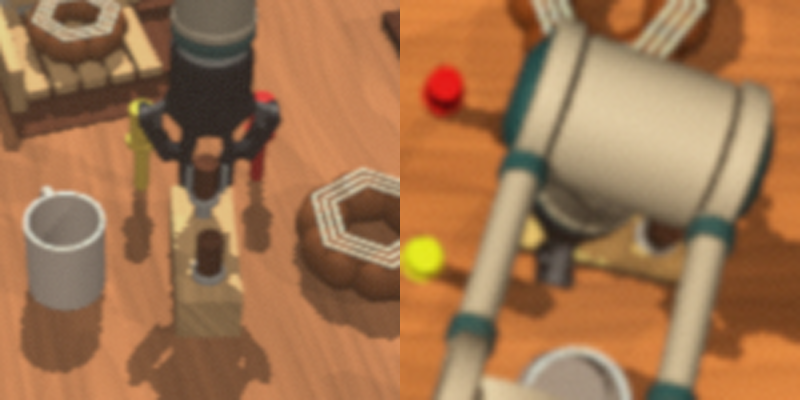

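Grasped. The raised-collar pin is between the pads at about (205,180) in the left half, and the short pin is untouched. Now I'll lift, turn and carry.

```bash
python3 -m handwheel '[[[0,0,-10],[0,0,0],1],[[0,0,-20],[0,0,0],1],[[0,0,-25],[0,0,0],1],[[0,0,-30],[0,0,0],1],[[0,0,-40],[0,0,0],1],[[0,0,-30],[0,0,0],1],[[0,0,-20],[0,0,0],1],[[0,0,0],[0,0,-0.9],1],[[0,0,0],[0,0,-0.9],1],[[0,0,0],[0,0,-0.9],1],[[0,0,0],[0,0,0],1]]'
python3 -m handwheel '[[[20,0,0],[0,0,0],1],[[35,2,0],[0,0,0],1],[[40,2,0],[0,0,0],1],[[40,2,0],[0,0,0],1],[[40,2,0],[0,0,0],1],[[40,2,0],[0,0,0],1],[[40,2,0],[0,0,0],1],[[40,1,0],[0,0,0],1],[[40,1,0],[0,0,0],1],[[35,1,0],[0,0,0],1],[[30,1,0],[0,0,0],1],[[20,0,0],[0,0,0],1],[[8,0,0],[0,0,0],1],[[0,0,0],[0,0,0],1],[[0,0,0],[0,0,0],1]]'
python3 - <<'E'
from h import *
togo([.6,.303,.12])
b=vision.get_image('side');a=vision.get_image('top')
cv2.imwrite('pics/s2.png',b)
p=np.array(readout.get_state()['position']);print(proj('side',p),proj('side',p-[0,0,.078]),proj('side',[.6,.303,.07]))
o=np.hstack([cv2.resize(b[60:210,180:330],(400,400),interpolation=2),cv2.resize(a[120:270,100:250],(400,400),interpolation=2)]);cv2.imwrite('pics/g2.png',o)
E
```

```text
clock: 6.58
position: [0.6217, -0.1246, 0.2571]
ee_rot: [-0.0, 0.675, 0.738, -0.0]
contact_force: [-0.3, -1.1, -1.1]
width: 0.0248
gripper_force: 39.4
clock: 8.45
position: [0.599, 0.302, 0.2573]
ee_rot: [0.0, 0.675, 0.738, -0.0]
contact_force: [0.3, -0.4, -1.3]
width: 0.0252
gripper_force: 39.4
t 8.45 pos [0.599  0.302  0.2573] yaw 95.15 zt [-0.e+00 -8.e-04 -1.e+00] F [ 0.3 -0.4 -1.3] w 0.0252 togo mm [  1.    1.1 137.3]
[264.4401187  100.68080632] [264.91042449 123.64903604] [265.73613727 153.02851966]
```

View pics/g2.png

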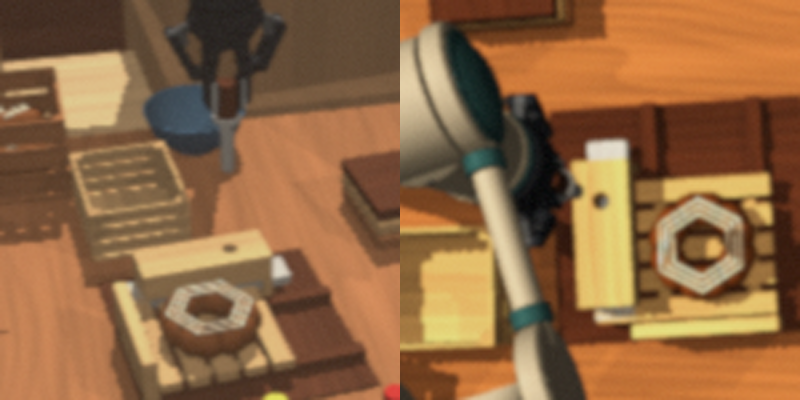

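The pin hangs upright, with its foot at side (265.5,123.7) against a predicted (264.9,123.6). The hole shows at side (266,153) and top (175,195). I'll refine the hole centroid before lowering.

```bash
python3 - <<'E'
from h import *
for n,f,c in(('top','pics/top.png',(175,195)),('side','pics/side.png',(266,153)),('side','pics/s2.png',(266,153))):
    i=cv2.imread(f);g=i[:,:,2].astype(float);x,y=c
    w=g[y-5:y+6,x-6:x+7];base=np.median(w);d=np.clip(base-w-25,0,None)
    # only central blob
    k=(d>0).astype(np.uint8);_,l=cv2.connectedComponents(k);m=l==l[5,6];d=d*m
    Y,X=np.mgrid[y-5:y+6,x-6:x+7];u=(X*d).sum()/d.sum();v=(Y*d).sum()/d.sum();print(n,m.sum(),u,v,onz(n,u,v,.07),onz(n,u,v,.066))
E
python3 -m handwheel '[[[1,1,30],[0,0,0],1],[[0,0,30],[0,0,0],1],[[0,0,20],[0,0,0],1],[[0,0,15],[0,0,0],1],[[0,0,0],[0,0,0],1],[[0,0,0],[0,0,0],1]]'
python3 - <<'E'
from h import *
togo([.6,.303,.12])
b=vision.get_image('side')
p=np.array(readout.get_state()['position']);print(proj('side',p-[0,0,.078]))
cv2.imwrite('pics/g3.png',cv2.resize(b[100:190,220:310],(720,600)[:1]+(600,) if 0 else (600,600),interpolation=2))
E
```

```text
top 41 174.5574338968357 194.83615084525357 [0.59945269 0.30530507 0.07      ] [0.59979552 0.30627878 0.066     ]
side 18 265.6844919786096 152.72549019607843 [0.60016861 0.30474601 0.07      ] [0.60123329 0.31058281 0.066     ]
side 18 265.69072164948454 152.72164948453607 [0.60019258 0.30476352 0.07      ] [0.60125737 0.3106004  0.066     ]
clock: 9.3
position: [0.6005, 0.3041, 0.1633]
ee_rot: [0.0, 0.674, 0.738, 0.001]
contact_force: [0.2, 0.1, -1.4]
width: 0.0253
gripper_force: 39.5
t 9.3 pos [0.6005 0.3041 0.1633] yaw 95.2 zt [ 1.8e-03  5.0e-04 -1.0e+00] F [ 0.2  0.1 -1.4] w 0.0253 togo mm [-1.1 -0.6 43.3]
[265.74150826 148.77442968]
```

View pics/g3.png

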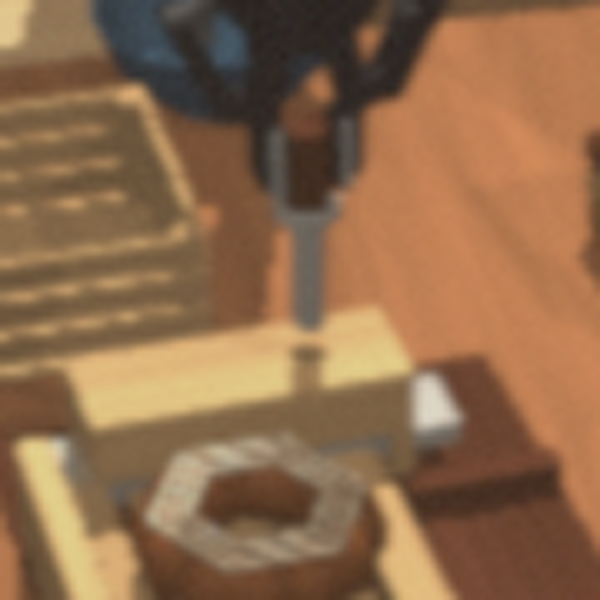

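The foot is at (309,328) in the crop, directly over the hole at (308,352). I'll lower gently.

```bash
python3 -m handwheel '[[[0,0,6],[0,0,0],1],[[0,0,5],[0,0,0],1],[[0,0,3],[0,0,0],1],[[0,0,2],[0,0,0],1],[[0,0,2],[0,0,0],1],[[0,0,2],[0,0,0],1],[[0,0,0],[0,0,0],1]]'; python3 -c "
from h import *
togo([.6,.304,.108])"
```

```text
clock: 10.22
position: [0.5997, 0.304, 0.1421]
ee_rot: [-0.0, 0.674, 0.739, -0.0]
contact_force: [0.1, 0.1, -0.0]
width: 0.0251
gripper_force: 39.5
t 10.22 pos [0.5997 0.304  0.1421] yaw 95.22 zt [-3.e-04 -2.e-04 -1.e+00] F [ 0.1  0.1 -0. ] w 0.0251 togo mm [-0.1  0.4 34.1]
```

```bash
python3 -m handwheel '[[[0,0,2],[0,0,0],1],[[0,0,2],[0,0,0],1],[[0,0,2],[0,0,0],1],[[0,0,0],[0,0,0],1]]'; python3 -c "
from h import *
togo([.6,.304,.108])"
```

```text
clock: 10.72
position: [0.5996, 0.304, 0.136]
ee_rot: [-0.0, 0.674, 0.739, -0.0]
contact_force: [-0.4, -0.1, -0.5]
width: 0.0251
gripper_force: 39.5
t 10.72 pos [0.5996 0.304  0.136 ] yaw 95.22 zt [-4.e-04 -3.e-04 -1.e+00] F [-0.4 -0.1 -0.5] w 0.0251 togo mm [-0.1  0.4 28. ]
```

It's in the hole with no side force. I'll lower it to just above the strip.

```bash
python3 -m handwheel '[[[0,0,4],[0,0,0],1],[[0,0,4],[0,0,0],1],[[0,0,4],[0,0,0],1],[[0,0,4],[0,0,0],1],[[0,0,4],[0,0,0],1],[[0,0,4],[0,0,0],1],[[0,0,2],[0,0,0],1],[[0,0,0],[0,0,0],1]]'; python3 -c "
from h import *
togo([.6,.304,.108])"
```

```text
clock: 11.72
position: [0.5997, 0.304, 0.1101]
ee_rot: [-0.0, 0.674, 0.739, -0.0]
contact_force: [-0.1, 0.8, -1.6]
width: 0.0252
gripper_force: 39.5
t 11.72 pos [0.5997 0.304  0.1101] yaw 95.22 zt [-3.e-04 -2.e-04 -1.e+00] F [-0.1  0.8 -1.6] w 0.0252 togo mm [-0.1  0.3  2.1]
```

```bash
python3 -m handwheel '[[[0,0,1],[0,0,0],1],[[0,0,0],[0,0,0],0.4],[[0,0,0],[0,0,0],0.2],[[0,0,0],[0,0,0],-0.4],[[0,0,0],[0,0,0],-1],[[0,0,0],[0,0,0],-1],[[0,0,-10],[0,0,0],-1],[[0,0,-20],[0,0,0],-1],[[0,0,-30],[0,0,0],-1],[[0,0,-30],[0,0,0],-1]]'
python3 -m handwheel '[[[-10,-20,0],[0,0,0],1],[[-16,-32,0],[0,0,0],1],[[-16,-32,0],[0,0,0],1],[[-16,-32,0],[0,0,0],1],[[-16,-32,0],[0,0,0],1],[[-16,-32,0],[0,0,0],1],[[-16,-24,0],[0,0,0],1],[[0,0,0],[0,0,0],1],[[0,0,0],[0,0,0],1]]'
python3 - <<'E'
from h import *
togo([.406,.18,.045])
a=vision.get_image('top');b=vision.get_image('side');cv2.imwrite('pics/t4.png',a)
cv2.imwrite('pics/s4.png',b)
o=np.hstack([cv2.resize(b[110:230,200:320],(400,400),interpolation=2),cv2.resize(a[140:260,140:260],(400,400),interpolation=2)]);cv2.imwrite('pics/g4.png',o)
E
```

```text
clock: 12.98
position: [0.5998, 0.3041, 0.2008]
ee_rot: [0.0, 0.674, 0.739, 0.0]
contact_force: [0.1, -0.1, 0.2]
width: 0.0852
gripper_force: 0.0
clock: 14.1
position: [0.4074, 0.1804, 0.2001]
ee_rot: [0.001, 0.674, 0.738, 0.001]
contact_force: [0.1, -0.2, 0.4]
width: 0.0001
gripper_force: 0.0
t 14.1 pos [0.4074 0.1804 0.2001] yaw 95.2 zt [ 2.6e-03  8.0e-04 -1.0e+00] F [ 0.1 -0.2  0.4] w 0.0001 togo mm [ -0.4  -1.9 155.1]
```

View pics/g4.png

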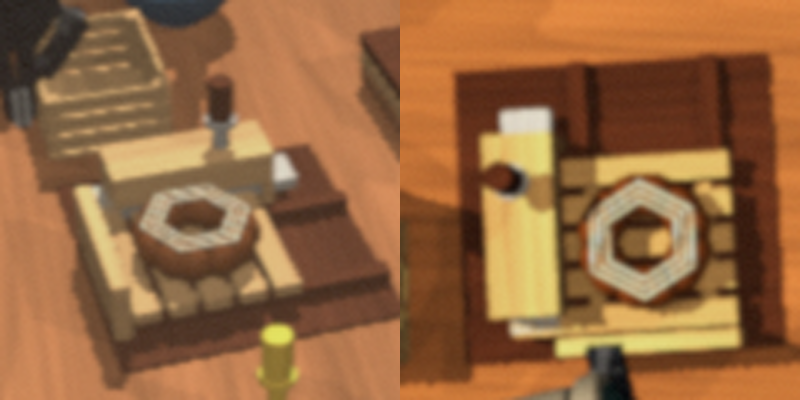

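The pin stands in the rail with its collar raised, knob at (220,100) on the left, and the closed fingers are in front of the front board. I'll lower and start the approach.

```bash
python3 -m handwheel '[[[0,-2,30],[0,0,0],1],[[0,0,40],[0,0,0],1],[[0,0,40],[0,0,0],1],[[0,0,30],[0,0,0],1],[[0,0,15],[0,0,0],1],[[0,0,0],[0,0,0],1],[[0,5,0],[0,0,0],1],[[0,5,0],[0,0,0],1],[[0,5,0],[0,0,0],1],[[0,4,0],[0,0,0],1],[[0,3,0],[0,0,0],1],[[0,3,0],[0,0,0],1],[[0,3,0],[0,0,0],1],[[0,3,0],[0,0,0],1],[[0,3,0],[0,0,0],1],[[0,0,0],[0,0,0],1]]' 60; python3 -c "
from h import *
togo([.456,.184,.045])"
```

```text
clock: 16.2
position: [0.4384, 0.1829, 0.0443]
ee_rot: [0.0, 0.674, 0.739, 0.0]
contact_force: [0.1, -0.2, -0.2]
width: 0.0001
gripper_force: 0.0
t 16.2 pos [0.4384 0.1829 0.0443] yaw 95.22 zt [ 2.e-04 -0.e+00 -1.e+00] F [ 0.1 -0.2 -0.2] w 0.0001 togo mm [-0.5 17.6 -0.7]
```

```bash
python3 -m handwheel '[[[0,2,0],[0,0,0],1],[[0,2,0],[0,0,0],1],[[0,2,0],[0,0,0],1],[[0,2,0],[0,0,0],1],[[0,2,0],[0,0,0],1],[[0,2,0],[0,0,0],1],[[0,2,0],[0,0,0],1],[[0,2,0],[0,0,0],1],[[0,2,0],[0,0,0],1],[[0,2,0],[0,0,0],1],[[0,2,0],[0,0,0],1],[[0,2,0],[0,0,0],1]]'; python3 - <<'E'
from h import *
togo([.456,.184,.045])
a=vision.get_image('top');cv2.imwrite('pics/t5.png',a)
# strip end (white) movement in top
for f in('pics/t4.png','pics/t5.png'):
    i=cv2.imread(f)[155:200,160:200].astype(int);m=(i.min(2)>150);ys,xs=np.nonzero(m);print(f,m.sum(),ys.min()+155 if len(ys) else None, ys.mean()+155)
E
```

```text
clock: 17.7
position: [0.462, 0.185, 0.0441]
ee_rot: [-0.0, 0.674, 0.739, -0.0]
contact_force: [-3.3, -0.2, -0.8]
width: -0.0003
gripper_force: 1.9
t 17.7 pos [0.462  0.185  0.0441] yaw 95.22 zt [-3.e-04 -2.e-04 -1.e+00] F [-3.3 -0.2 -0.8] w -0.0003 togo mm [-0.4 -6.1 -0.9]
pics/t4.png 98 173 176.03061224489795
pics/t5.png 185 167 173.05405405405406
```

Contact, at 3.3 N. The strip has moved about 17 mm. I'll carry on at 1 mm per row in short calls and stop if the force rises.

```bash
cat > chk.py <<'E'
from h import *
import sys
f=readout.get_state()['contact_force'];sys.exit(1 if np.hypot(f[0],f[1])>6 else 0)
E
R() { python3 chk.py; }
{ python3 -m handwheel '[[[0,1,0],[0,0,0],1],[[0,1,0],[0,0,0],1],[[0,1,0],[0,0,0],1],[[0,1,0],[0,0,0],1]]' && R &&
python3 -m handwheel '[[[0,1,0],[0,0,0],1],[[0,1,0],[0,0,0],1],[[0,1,0],[0,0,0],1]]' && R &&
python3 -m handwheel '[[[0,1,0],[0,0,0],1],[[0,1,0],[0,0,0],1],[[0,1,0],[0,0,0],1]]' && R &&
python3 -m handwheel '[[[0,1,0],[0,0,0],1],[[0,1,0],[0,0,0],1],[[0,1,0],[0,0,0],1]]' && R &&
python3 -m handwheel '[[[0,1,0],[0,0,0],1],[[0,1,0],[0,0,0],1],[[0,1,0],[0,0,0],1]]' && R &&
python3 -m handwheel '[[[0,1,0],[0,0,0],1],[[0,1,0],[0,0,0],1],[[0,1,0],[0,0,0],1]]' && R &&
python3 -m handwheel '[[[0,1,0],[0,0,0],1],[[0,1,0],[0,0,0],1],[[0,1,0],[0,0,0],1]]' && R ; } | grep contact
python3 -c "
from h import *
togo([.456,.184,.045])
cv2.imwrite('pics/s6.png',vision.get_image('side'))
a=cv2.imread('pics/s4.png');b=cv2.imread('pics/s6.png')
for i in(a,b):
    k=i[125:160,255:278].astype(int).max(2)<95;ys,xs=np.nonzero(k);print(k.sum(),ys.min()+125,ys.mean()+125)
"
```

```text
contact_force: [-3.6, -1.0, -1.0]
contact_force: [-4.0, -0.4, -2.3]
contact_force: [-4.7, -1.3, -2.1]
contact_force: [-3.1, -1.0, -2.5]
contact_force: [-3.1, -1.9, -2.6]
contact_force: [-3.5, -0.9, -2.6]
contact_force: [-3.5, -1.2, -2.9]
t 20.5 pos [0.4841 0.1871 0.0443] yaw 95.22 zt [ 3.e-04 -0.e+00 -1.e+00] F [-3.5 -1.2 -2.9] w -0.0001 togo mm [ -0.5 -28.3  -0.7]
65 136 140.76923076923077
70 136 140.8
```

Not dropped yet: the knob is still at row 136. I'll continue.

```bash

R() { python3 chk.py; }
{ python3 -m handwheel '[[[0,1,0],[0,0,0],1],[[0,1,0],[0,0,0],1],[[0,1,0],[0,0,0],1]]' && R &&
python3 -m handwheel '[[[0,1,0],[0,0,0],1],[[0,1,0],[0,0,0],1],[[0,1,0],[0,0,0],1]]' && R &&
python3 -m handwheel '[[[0,1,0],[0,0,0],1],[[0,1,0],[0,0,0],1],[[0,1,0],[0,0,0],1]]' && R &&
python3 -m handwheel '[[[0,1,0],[0,0,0],1],[[0,1,0],[0,0,0],1],[[0,1,0],[0,0,0],1]]' && R &&
python3 -m handwheel '[[[0,1,0],[0,0,0],1],[[0,1,0],[0,0,0],1],[[0,1,0],[0,0,0],1]]' && R &&
python3 -m handwheel '[[[0,1,0],[0,0,0],1],[[0,1,0],[0,0,0],1],[[0,1,0],[0,0,0],1]]' && R &&
python3 -m handwheel '[[[0,1,0],[0,0,0],1],[[0,1,0],[0,0,0],1],[[0,1,0],[0,0,0],1]]' && R ; } | grep contact
python3 -c "
from h import *
togo([.456,.184,.045])
cv2.imwrite('pics/s7.png',vision.get_image('side'))
a=cv2.imread('pics/s4.png');b=cv2.imread('pics/s7.png')
for i in(a,b):
    k=i[125:160,255:278].astype(int).max(2)<95;ys,xs=np.nonzero(k);print(k.sum(),ys.min()+125,ys.mean()+125)
"
```

```text
contact_force: [-3.2, -0.2, -1.5]
contact_force: [-3.3, -1.8, -2.2]
contact_force: [-3.5, -1.6, -0.1]
contact_force: [-4.5, -1.4, 2.3]
contact_force: [-9.9, -1.3, 7.2]
t 22.43 pos [0.4962 0.1881 0.0443] yaw 95.21 zt [-5.3e-03 -8.0e-04 -1.0e+00] F [-9.9 -1.3  7.2] w -0.0001 togo mm [ -0.5 -40.4  -0.5]
65 136 140.76923076923077
69 142 148.68115942028984
```

The force rose to 10 N and the knob went down about 7 px, which is roughly 24 mm, so the pin has dropped. I'll back off and look.

```bash
python3 -m handwheel '[[[0,-3,0],[0,0,0],1],[[0,-10,0],[0,0,0],1],[[0,-30,0],[0,0,0],1],[[0,-30,0],[0,0,0],1],[[0,0,-40],[0,0,0],1],[[0,0,-50],[0,0,0],1],[[0,0,-50],[0,0,0],1],[[0,0,0],[0,0,0],1],[[0,0,0],[0,0,0],1]]'
python3 - <<'E'
from h import *
a=vision.get_image('top');b=vision.get_image('side');cv2.imwrite('pics/t8.png',a);cv2.imwrite('pics/s8.png',b)
o=np.hstack([cv2.resize(b[110:300,190:380],(400,400),interpolation=2),cv2.resize(b[125:185,235:295],(400,400),interpolation=2)]);cv2.imwrite('pics/g8.png',o)
for z in(.118,.142):print(proj('side',[.5997,.304,z]))
E
```

```text
clock: 23.6
position: [0.4263, 0.1819, 0.1842]
ee_rot: [0.0, 0.674, 0.739, 0.001]
contact_force: [-0.4, -1.2, -0.8]
width: -0.0005
gripper_force: 0.0
[265.3295057  140.24178347]
[265.19691402 133.72487685]
```

View pics/g8.png

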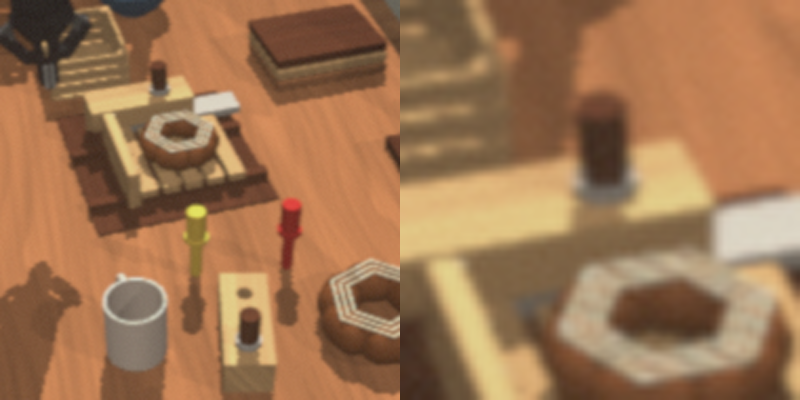

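The collar lies flat on the rail at (604,187). The knob top is at row 140.7, against 140.2 predicted for fully home. The short pin and everything else are in place, and the gripper is clear.

```bash
python3 -c "
from rig import manip
print(manip.sign_off())"
```

```text
the job is handed in; nothing more can be done
None
```

The job is handed in at about 24 s: the long pin is fully home with its collar on the rail and the board locked, peak push about 10 N. The gripper is clear and the short pin and other items were left where they were.

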